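# Hold the drying clip open around the tall card's edge

### The arm

A 6-joint arm with a two-finger parallel gripper is mounted at the origin on the work surface. World frame = base frame: x ahead of the robot, y to its left, z up, the work surface at z = 0. Lengths are in m, angles in rad, forces in N, time in s.
With the tool pointing down it reaches from about 0.35 to 0.85 m from the base axis. Payload 8.1 kg.
Tool frame: the origin (TCP) lies midway between the tips of the shut fingers; the grasp point (between the pads) lies 19 mm behind it; z points along the fingers, y is the line along which they close (so a half turn about z gives the same grasp; the last joint's range is limited). The gripper opens to 93 mm and grips with 3 to 60 N. Pads are 15 mm wide; open, the fingers measure 128 mm over their backs; the gripper's body (75 mm by 188 mm) begins 65 mm behind the grasp point.
Start: joints at [-1.227, 0.13, 1.488, -0, 1.523, -0.085], TCP at [0.249, -0.546, 0.191] pointing down, gripper open.
Joint ranges: [-2.96, 2.96], [-0.89, 2.26], [0.02, 2.5], [-1.34, 4.48], [0, 2.73], [-2.66, 2.66]. Speed limits (rad/s): [2.39, 2.39, 2.79, 3.14, 3.14, 3.14].

### API

Orientations are given as a rotation vector (axis times angle).
In Python, from plant import read_state, read_camera, camera_model, close_job gives the robot as it stands. The module is installed in compiled form; this text tells all that it offers.
- The arm moves only by the tool carry_out, never from a script. Its argument "moves" is a list of rows, each an object of numbers: "jaw": the finger opening in m, from 0 to 0.093; "dx", "dy", "dz": the shift along the tool's x, y, z in m; "yaw": the turn about the tool's z in rad. In form: [{"jaw": .., "dx": .., "dy": .., "dz": .., "yaw": ..}, ...]. A call has 1 to 8 rows; each row shifts and turns the commanded pose from where the row before left it, along the tool's axes as they then stand; what a row does not reach is not made up. A row lasts 1/8 s, in which the tool goes at most 62.5 mm and 10.7 degrees, less where a joint would pass 70% of its speed; a pose out of reach is approached as far as the arm can. A call is refused whole if a number of a shift passes 0.0625 or a number of a turn 0.188, either way. A call with a gripper value outside its range is refused whole. The fingers move at their own pace and stop on an object; "grip_force" is the grip in N (left out, the last holds). Time passes only in rows, so rows that do not move let the fingers close. It gives the time, the measured TCP pose, the force, the opening and the grip force at its end, in the units of the state.
- read_state(): the state, without advancing time (a new reading comes with each control period).
- read_camera(name): name is "scene" or "side" or "wrist"; returns the picture (480x640x3 uint8, red, green, blue); there is no depth.
- camera_model(name): a dict with "camera_matrix" (3x3 intrinsics, pixels), "k1" (the pictures are not rectified: a ray, as slopes to the right and down, at radius r is drawn at 1 + k1 r^2 times it, then the intrinsics apply), "view" (4x4, takes a point from world to camera coordinates). Camera axes: x right, y up, looking along -z (the intrinsics and any distortion apply to the point x, -y, -z); pixel columns grow to the right and rows downward; lengths in m; the calibration is good to about 2 mm. A picture is of the moment at which its call begins: read the wrist's pose just before it. camera_model takes no time and is no camera call; for the wrist camera it gives the pose at the moment of the call.
- close_job(): hands the job in; it is judged then, once.
The state is a dict: "t": time; "q": joint angles; "dq": joint speeds; "joint_torque": joint torques, N m; "tool_pos": TCP position; "orientation": TCP orientation; "force": force on the tool from outside, world axes, zero at the start; "wrist_torque": the same for the moment, N m; "opening": finger opening in m; "gripper_force": force on a finger pad.
Only numpy, scipy, OpenCV 4.12 (cv2) and the standard library are available. Lean on these libraries where they do the work, as an engineer would, in place of code of your own. Each camera call takes 0.05 s, during which the arm holds its last target. There are 200 camera calls.

### The job

I want to slip a second sheet beside the taller of the two standing cards: pick up the ribbed plastic drying clip by its handles, squeeze it well open in the clear, and bring its gaping jaws around the tall card's upright edge that faces the robot, jaw tips clearly past the edge, one on each side, the clip not touching the card or its base. Finish while still holding the clip squeezed open there in the air; do not push against the cards and leave the dish, opener, wooden peg and pump dispenser where they are.

Things in the scene. Friction and masses are not known exactly. Their poses are not given: they have to be found in the camera images.
- drying_clip: Large ribbed grey plastic spring clip, 104 mm long, 24 mm tall, about 55 g, loose, lying on its side, pivot upright. Origin: on the pivot (15 mm steel barrel), underside; x towards the jaw tips (50 mm ahead; handles end 53 mm behind), z up. The frame belongs to the arm on the +y side: when squeezed open, the clip's middle line lies minus half the joint value about z from this x.
- clip_handles (a point): Where to grip: shut, it lies midway between the two ribbed handles, 42 mm behind the pivot, at half the height (12 mm above the underside); axes as drying_clip. The handles lie either side along y, spread to the rear: 46 mm over their outer faces here, 51 mm at their ends; squeezed fully open the outer faces are parallel, 27 mm apart.
- clip_jaw (a joint): Opening angle between the clip's two arms, rad: 0 shut (start; held shut by the spring), 0.44 at its hard stop, where the jaw tips gape about 24 mm. Squeezing the handles together 42 mm behind the pivot takes about 4 N to start and 12 N to hold fully open; a harder squeeze just rests on the stop.
- jaw_tip_a (a point): Inner corner of the jaw tip of the clip's +y arm, at half the clip's 24 mm height. Axes as drying_clip.
- jaw_tip_b (a point): Inner corner of the jaw tip of the clip's other arm (-y side), at half its height. The middle of the two tips is the middle of the mouth.
- tall_card_edge (a point): Middle of the tall card's free upright edge that faces the robot, 75 mm above the table. x points into the card along its face (away from the robot), y across its thickness, z up. White stiff plastic card, 3 mm thick, 90 mm along x, from 10 to 125 mm above the table, fixed in a wooden base 50 mm wide, 22 mm high, that starts 20 mm behind this edge.
- short_card_edge (a point): The same point of the other, shorter card's stand (axes alike); its card's top is only 65 mm above the table, so this point is 10 mm above that card. Not to be used. The two stands may change places.
- dish: Bystander: green ceramic dish, 104 mm across, 28 mm high, loose; origin at its underside.
- opener: Bystander: flat chrome bottle opener, about 120 mm long, 6 mm thick, lying; loose; origin near its middle, underside.
- peg: Bystander: small plain wooden peg, 72 mm long, 12 mm wide, 10 mm high, lying; loose; not the clip to use; origin at its middle, underside.
- pump: Bystander: stainless steel pump dispenser, 68 mm diameter, 185 mm high with its spout, loose; origin at its underside.
- tall_card: Stand and tall card together, fixed; origin on the table under the middle of the card, 45 mm beyond its near edge; x along the card away from the robot.
- short_card: Stand and short card together, fixed; axes and origin alike.
Mind the look-alikes: they are no part of the job. Several things have the shape of the drying_clip; the one meant has the colours described above.

How it is judged:
On the way, in this order (a step that is already met when the one before it is completed fails the run):
1. the clip is held squeezed open off the table, its jaws still short of the card's edge (value of joint clip_jaw above 0.28 rad and contact force between the fingers and drying_clip above 2 N and height (world z) of drying_clip above 0.025 m and (not (x of jaw_tip_a in the frame of tall_card_edge above 0.006 m) or not ((y of jaw_tip_a in the frame of tall_card_edge above 0.003 m and y of jaw_tip_b in the frame of tall_card_edge below -0.003 m) or (y of jaw_tip_a in the frame of tall_card_edge below -0.003 m and y of jaw_tip_b in the frame of tall_card_edge above 0.003 m)))), for 0.2 s.
2. the gaping jaws are around the tall card's near edge (value of joint clip_jaw above 0.28 rad and contact force between the fingers and drying_clip above 2 N and height (world z) of drying_clip above 0.025 m and x of each of jaw_tip_a, jaw_tip_b in the frame of tall_card_edge above 0.006 m and z of jaw_tip_a in the frame of tall_card_edge between -0.042 and 0.045 m and z of jaw_tip_b in the frame of tall_card_edge between -0.042 and 0.045 m and ((y of jaw_tip_a in the frame of tall_card_edge above 0.003 m and y of jaw_tip_b in the frame of tall_card_edge below -0.003 m) or (y of jaw_tip_a in the frame of tall_card_edge below -0.003 m and y of jaw_tip_b in the frame of tall_card_edge above 0.003 m))), for 0.2 s.
At the end, for the whole second after the job is handed in: Clip held by the fingers (over 2 N), over 25 mm up, open by over 0.28 of 0.44 rad, at rest; both jaw tips at least 6 mm past the tall card's near edge, one each side, 3 mm or more from its mid-plane, 33 to 120 mm high; clip touches card and base with under 0.5 N (all of step 2 and contact force between drying_clip and tall_card below 0.5 N and linear speed of drying_clip below 0.03 m/s); the arm keeps its last pose, push and grip.
It fails at once if a card or its base is pushed hard (over 5 N) by clip or robot (contact force between any of drying_clip, the arm, the fingers and tall_card above 5 N or contact force between any of drying_clip, the arm, the fingers and short_card above 5 N).
It fails at once if the green dish is displaced by more than 20 mm (distance of dish from where it was at the start of the episode above 0.02 m).
It fails at once if the bottle opener is displaced by more than 20 mm (distance of opener from where it was at the start of the episode above 0.02 m).
It fails at once if the wooden peg is displaced by more than 20 mm (distance of peg from where it was at the start of the episode above 0.02 m).
It fails at once if the pump dispenser is displaced by more than 20 mm (distance of pump from where it was at the start of the episode above 0.02 m).
It also fails if it takes over 35 s, if anything falls off the work surface, if the arm or the gripper's body presses on something with over 40 N, if the wrist force passes 120 N, or if a joint passes its speed limit or range.

## Working session

There is one attempt and no reset: what is moved stays moved. The work goes in short steps, Python scripts to look and compute and a tool call to move; the robot and the scene stay as the last step left them, time stands still between calls to the robot, and variables do not carry over. Pictures are saved under pics/ and viewed, at most 10 in all, crops included, and the job is handed in when it is done.

Besides the shell and the picture viewer there is one more tool, called after "Call:" as name([rows], argument=value, ...), one row to a line, values as JSON. carry_out: Moves the arm, as the interface text tells. Its arguments: {"type":"object","properties":{"moves":{"type":"array","items":{"type":"object","properties":{"jaw":{"type":"number"},"dx":{"type":"number"},"dy":{"type":"number"},"dz":{"type":"number"},"yaw":{"type":"number"}}}},"grip_force":{"type":"number"}},"required":["moves"]}

```bash
mkdir -p pics; cat > h.py <<'E'
import numpy as np, cv2
from plant import *
def model(n):
    m=camera_model(n); return np.array(m["camera_matrix"]),float(m["k1"]),np.array(m["view"])
def ray(m,uv):
    K,k1,V=m; d=np.linalg.solve(K,[uv[0],uv[1],1.0])[:2]; s=d.copy()
    for _ in range(20): s=d/(1+k1*(s@s))
    R=V[:3,:3]; return -R.T@V[:3,3], R.T@np.array([s[0],-s[1],-1.0])
def onz(m,uv,z):
    o,d=ray(m,uv); return o+d*(z-o[2])/d[2]
def proj(m,p):
    K,k1,V=m; c=V[:3,:3]@np.asarray(p)+V[:3,3]; s=np.array([c[0],-c[1]])/-c[2]; s=s*(1+k1*(s@s)); return (K@[s[0],s[1],1])[:2]
def tri(m1,u1,m2,u2):
    A=np.zeros((3,3));b=np.zeros(3)
    rs=[ray(m1,u1),ray(m2,u2)]
    for o,d in rs:
        d=d/np.linalg.norm(d);P=np.eye(3)-np.outer(d,d);A+=P;b+=P@o
    p=np.linalg.solve(A,b); return p,[np.linalg.norm(np.cross(p-o,d/np.linalg.norm(d))) for o,d in rs]
E
python3 - <<'E'
from h import *
for n in ["scene","side","wrist"]:
    im=read_camera(n); cv2.imwrite(f"pics/{n}0.png",im[:,:,::-1]); K,k,V=model(n); print(n,K[0,0],k,(-V[:3,:3].T@V[:3,3]).round(3),(-V[2,:3]).round(2))
s=read_state();print(s["tool_pos"],s["orientation"],s["opening"],s["t"])
E
```

```text
scene 505.18043890170594 -0.0709101690991782 [0.844 0.388 1.019] [-0.26 -0.44 -0.86]
side 551.287926927416 -0.11843206681303486 [0.508 0.595 0.882] [ 0.04 -0.64 -0.77]
wrist 373.4773691155121 -0.05028480126525541 [ 0.316 -0.514  0.385] [-0.24 -0.11 -0.96]
[ 0.24935936 -0.54521796  0.18982765] [-3.06828158e+00 -6.68168006e-01  2.53065351e-04] 0.09273921475490925 0.15
```

View pics/scene0.png

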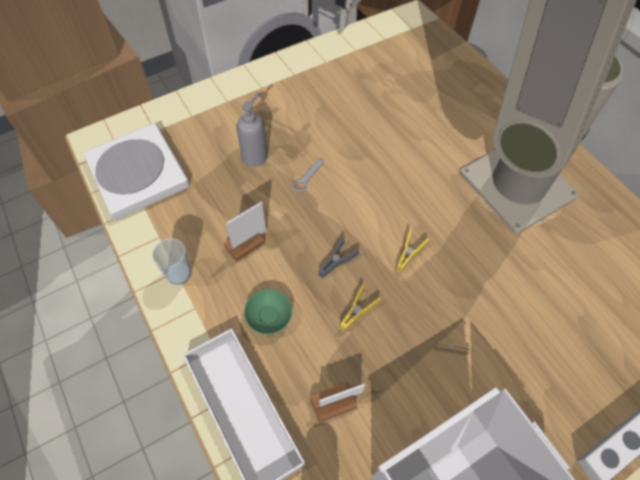

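View pics/side0.png

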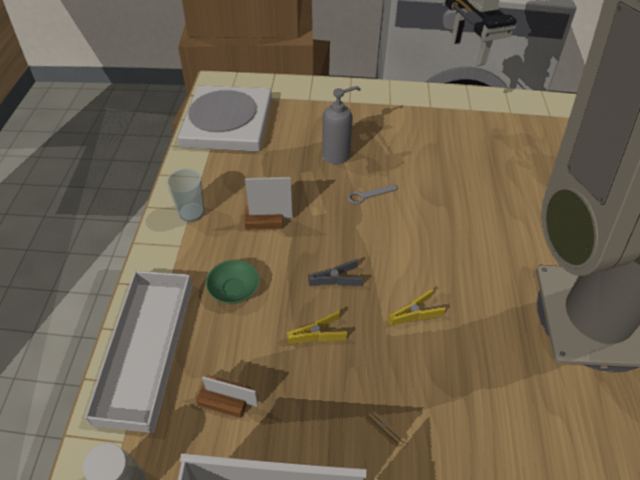

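Candidates in scene: the grey clip at (338,257), the yellow clips at (358,308) and (411,250), and the wooden peg at (452,348). By description I choose the grey one and check it in a close crop. The tall card is probably the one at (246,225), the other being at (340,397).

```bash
python3 - <<'E'
from h import *
a=cv2.imread("pics/scene0.png");b=cv2.imread("pics/side0.png")
A=cv2.resize(a[225:285,305:375],(0,0),fx=5.7,fy=5.7,interpolation=cv2.INTER_CUBIC)
B=cv2.resize(b[250:300,297:377],(0,0),fx=5,fy=5,interpolation=cv2.INTER_CUBIC)
C=cv2.resize(a[195:265,215:275],(0,0),fx=4,fy=4,interpolation=cv2.INTER_CUBIC)
D=cv2.resize(b[165:240,235:305],(0,0),fx=4,fy=4,interpolation=cv2.INTER_CUBIC)
o=np.zeros((600,800,3),np.uint8)
for im,x,y in((A,0,0),(B,400,0),(C,0,345-45+0),(D,400,290)):
    im=im[:600-y,:800-x]; o[y:y+im.shape[0],x:x+im.shape[1]]=im
o[300:345,:240]=C[:45,:240]
cv2.imwrite("pics/c1.png",o)
E
```

```text
(no output)
```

View pics/c1.png

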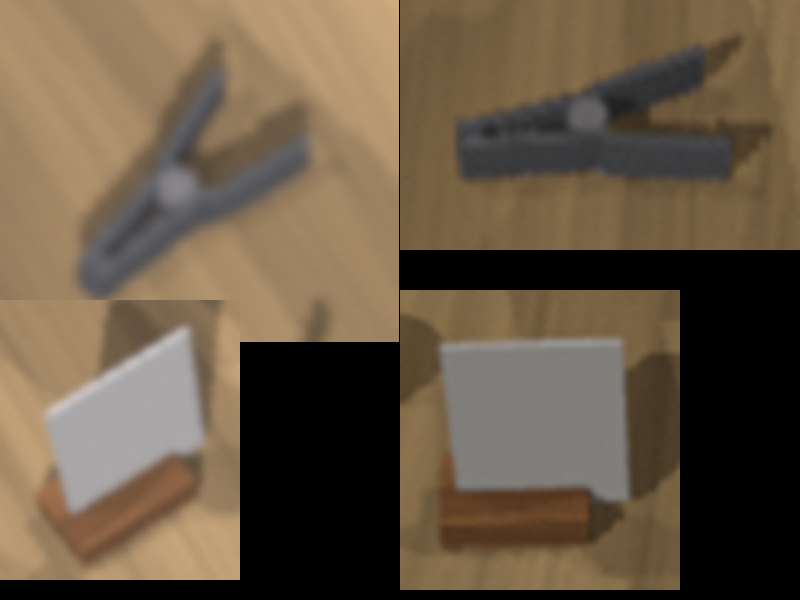

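View pics/wrist0.png

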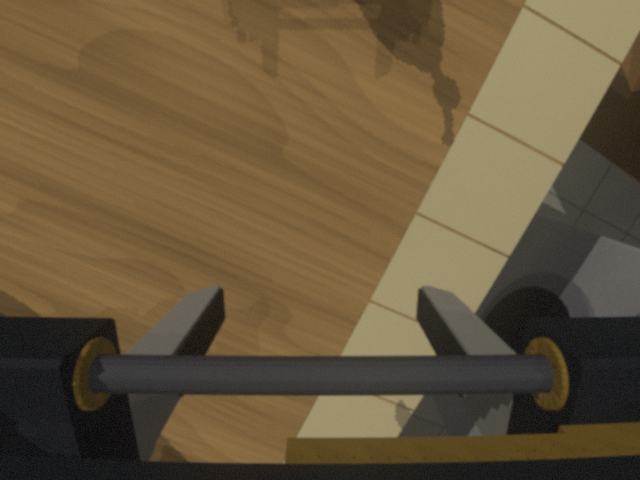

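The crop shows the grey clip with its jaws pointing away from the robot (scene crop tip about (90,265), handle ends (222,68) and (308,140)). The tall card stands with its free edge on the robot side. Next I'll measure both from two views.

```bash
python3 - <<'E'
from h import *
S=model("scene");D=model("side")
P={"barrel":((336.2,258),(334.4,272.6)),"hA":((343.9,236.9),(357.6,260)),"hB":((359,249.6),(363,277.6)),"tip":((320.5,270.5),(308.8,275.8)),
"near_top":((262,202),(290.25,177.5)),"near_bot":((266,230),(292,217)),"far_top":((226.75,223),(245.25,178.75)),"short_near_top":((364,388),(257,403)),"short_far":((320,402),(203,379))}
for k,(a,b) in P.items():
    p,e=tri(S,a,D,b);z=.024 if k[0]in"bht" else p[2]
    print(k,p.round(4),"res",np.round(e[0],4),"onz",onz(S,a,z)[:2].round(4),onz(D,b,z)[:2].round(4))
for n,uv in dict(dish=(235,283),pump=(337,155),opener=(372,193),peg=(386,428),y1=(416,309),y2=(317,329)).items(): print(n,onz(D,uv,.01)[:2].round(3))
E
```

```text
barrel [ 0.5183 -0.0467  0.0212] res 0.0019 onz [ 0.5207 -0.0438] [ 0.5172 -0.0464]
hA [ 0.4735 -0.0849  0.0182] res 0.0009 onz [ 0.4763 -0.0814] [ 0.4732 -0.0813]
hB [ 0.4626 -0.0384  0.0221] res 0.002 onz [ 0.4648 -0.0359] [ 0.4614 -0.039 ]
tip [ 0.5663 -0.036   0.0218] res 0.0002 onz [ 0.5671 -0.0349] [ 0.566  -0.0346]
near_top [ 0.6176 -0.1976  0.1247] res 0.001 onz [ 0.6183 -0.1967] [ 0.6171 -0.1988]
near_bot [ 0.6172 -0.1985  0.0078] res 0.0009 onz [ 0.6178 -0.1977] [ 0.6167 -0.1995]
far_top [ 0.7063 -0.1883  0.1235] res 0.0006 onz [ 0.7066 -0.1877] [ 0.706  -0.1889]
short_near_top [0.6276 0.2303 0.0238] res 0.0014 onz [0.6267 0.2291] [0.6284 0.2315]
short_far [0.7182 0.2131 0.0563] res 0.0012 onz [0.719  0.2141] [0.7176 0.212 ]
dish [ 0.708 -0.015]
pump [ 0.531 -0.406]
opener [ 0.446 -0.285]
peg [0.415 0.252]
y1 [0.359 0.016]
y2 [0.542 0.074]
```

```bash
cat > go.py <<'E'
import sys; from h import *; from scipy.spatial.transform import Rotation as Ro
# target TCP x y z and heading (tool x in world), after turning
x,y,z,a=map(float,sys.argv[1:5]); s=read_state(); R=Ro.from_rotvec(s["orientation"]).as_matrix()
h=np.arctan2(R[1,0],R[0,0]); yaw=-((a-h+np.pi)%(2*np.pi)-np.pi)
R2=R@Ro.from_rotvec([0,0,yaw]).as_matrix()
print("t",round(s["t"],2),"tcp",np.round(s["tool_pos"],4),"head",h.round(4),"yaw",yaw.round(4),"toolz",R[:,2].round(4),"shift",(R2.T@(np.array([x,y,z])-s["tool_pos"])).round(4),"open",round(s["opening"],4))
E
python3 go.py 0.478 -0.056 0.15 0.25
```

```text
t 0.15 tcp [ 0.2494 -0.5452  0.1898] head 0.4288 yaw 0.1788 toolz [-5.0e-04  1.3e-03 -1.0e+00] shift [ 0.3426 -0.4174  0.0404] open 0.0927
```

Call:
carry_out([
  {"yaw": 0.179},
  {"dx": 0.0245,"dy": -0.0298,"jaw": 0.075},
  {"dx": 0.0245,"dy": -0.0298},
  {"dx": 0.0245,"dy": -0.0298},
  {"dx": 0.0245,"dy": -0.0298},
  {"dx": 0.0245,"dy": -0.0298},
  {"dx": 0.0245,"dy": -0.0298},
  {"dx": 0.0245,"dy": -0.0298},
])

```text
invalid input at $.moves[0]: expected keys jaw, dx, dy, dz, yaw
```

Call:
carry_out([
  {"dx": 0.0245,"dy": -0.0298},
  {"dx": 0.0245,"dy": -0.0298},
  {"dx": 0.0245,"dy": -0.0298},
  {"dx": 0.0245,"dy": -0.0298},
  {"dx": 0.0245,"dy": -0.0298},
  {"dx": 0.0245,"dy": -0.0298,"dz": 0.02},
  {"dx": 0.0245,"dy": -0.0298,"dz": 0.02},
  {},
])

```text
invalid input at $.moves[0]: expected keys jaw, dx, dy, dz, yaw
```

```bash
python3 go.py 0.478 -0.056 0.004 0.25; python3 - <<'E'
from h import *
m=model("wrist"); im=read_camera("wrist"); cv2.imwrite("pics/w1.png",im[:,:,::-1])
for p in [(.519,-.045,.024),(.478,-.056,.024),(.567,-.035,.024)]: print(proj(m,p).round(0))
E
```

```text
t 0.15 tcp [ 0.2494 -0.5452  0.1898] head 0.4288 yaw 0.1788 toolz [-5.0e-04  1.3e-03 -1.0e+00] shift [ 0.3426 -0.4172  0.1864] open 0.0927
[ -55. -260.]
[ -70. -224.]
[ -29. -290.]
```

View pics/w1.png

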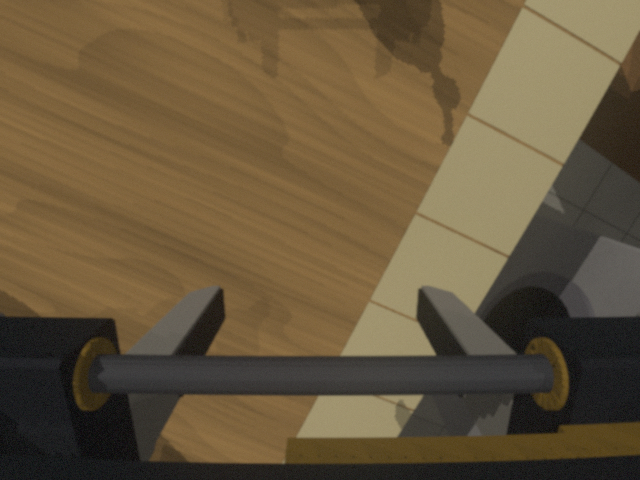

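The moves were refused because every row needs all five keys, so this picture is unchanged from the start view. I'll resend them in full.

Call:
carry_out([
  {"jaw": 0.075,"dx": 0,"dy": 0,"dz": 0,"yaw": 0.179},
  {"jaw": 0.075,"dx": 0.0245,"dy": -0.0298,"dz": 0,"yaw": 0},
  {"jaw": 0.075,"dx": 0.0245,"dy": -0.0298,"dz": 0,"yaw": 0},
  {"jaw": 0.075,"dx": 0.0245,"dy": -0.0298,"dz": 0,"yaw": 0},
  {"jaw": 0.075,"dx": 0.0245,"dy": -0.0298,"dz": 0,"yaw": 0},
  {"jaw": 0.075,"dx": 0.0245,"dy": -0.0298,"dz": 0,"yaw": 0},
  {"jaw": 0.075,"dx": 0.0245,"dy": -0.0298,"dz": 0,"yaw": 0},
  {"jaw": 0.075,"dx": 0.0245,"dy": -0.0298,"dz": 0,"yaw": 0},
])

```text
t: 1.2
tool_pos: [0.3644, -0.2999, 0.1905]
orientation: [-3.117, -0.391, -0.0]
force: [0.7, 0.0, 0.8]
opening: 0.0749
gripper_force: 0.0
```

Call:
carry_out([
  {"jaw": 0.075,"dx": 0.0245,"dy": -0.0298,"dz": 0,"yaw": 0},
  {"jaw": 0.075,"dx": 0.0245,"dy": -0.0298,"dz": 0,"yaw": 0},
  {"jaw": 0.075,"dx": 0.0245,"dy": -0.0298,"dz": 0,"yaw": 0},
  {"jaw": 0.075,"dx": 0.0245,"dy": -0.0298,"dz": 0,"yaw": 0},
  {"jaw": 0.075,"dx": 0.0245,"dy": -0.0298,"dz": 0,"yaw": 0},
  {"jaw": 0.075,"dx": 0.0245,"dy": -0.0298,"dz": 0.02,"yaw": 0},
  {"jaw": 0.075,"dx": 0.0245,"dy": -0.0298,"dz": 0.02,"yaw": 0},
  {"jaw": 0.075,"dx": 0,"dy": 0,"dz": 0,"yaw": 0},
])

```text
t: 2.2
tool_pos: [0.4778, -0.0543, 0.1486]
orientation: [-3.115, -0.396, 0.005]
force: [0.3, -1.3, 0.4]
opening: 0.0751
gripper_force: 0.0
```

```bash
python3 go.py 0.478 -0.056 0.004 0.25; python3 - <<'E'
from h import *
m=model("wrist"); im=read_camera("wrist"); cv2.imwrite("pics/w2.png",im[:,:,::-1])
for p in [(.519,-.045,.024),(.478,-.056,.024),(.567,-.035,.024)]: print(proj(m,p).round(0))
E
```

```text
t 2.2 tcp [ 0.4778 -0.0543  0.1486] head 0.2531 yaw 0.0031 toolz [-0.0036  0.0013 -1.    ] shift [0.0003 0.002  0.1446] open 0.0751
[323. 183.]
[323. 232.]
[326. 123.]
```

View pics/w2.png

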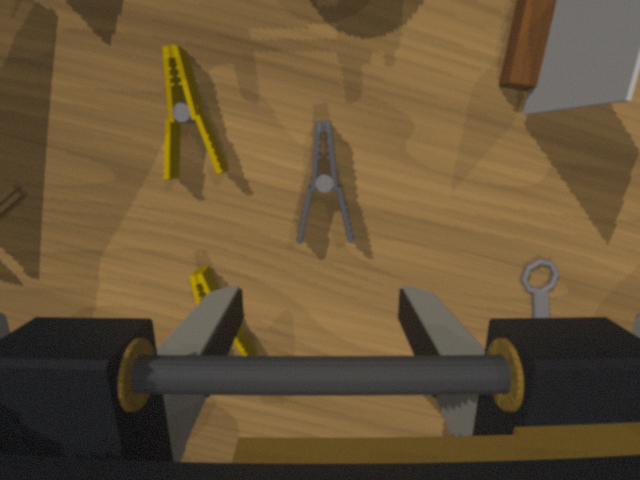

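The grey clip is where predicted: barrel at (324,183), tip at (323,123), handle ends at (300,242) and (351,240). The finger paths are clear. Descend and grip.

Call:
carry_out([
  {"jaw": 0.075,"dx": 0,"dy": 0.003,"dz": 0.03,"yaw": 0},
  {"jaw": 0.075,"dx": 0,"dy": 0,"dz": 0.03,"yaw": 0},
  {"jaw": 0.075,"dx": 0,"dy": 0,"dz": 0.03,"yaw": 0},
  {"jaw": 0.075,"dx": 0,"dy": 0,"dz": 0.03,"yaw": 0},
  {"jaw": 0.075,"dx": 0,"dy": 0,"dz": 0.015,"yaw": 0},
  {"jaw": 0.075,"dx": 0,"dy": 0,"dz": 0.009,"yaw": 0},
  {"jaw": 0.075,"dx": 0,"dy": 0,"dz": 0,"yaw": 0},
])

```text
t: 3.12
tool_pos: [0.4796, -0.0599, 0.0069]
orientation: [3.117, 0.391, 0.0]
force: [0.4, 0.6, -0.1]
opening: 0.075
gripper_force: 0.0
```

```bash
python3 go.py 0.478 -0.056 0.004 0.25
```

```text
t 3.12 tcp [ 0.4796 -0.0599  0.0069] head 0.2495 yaw -0.0005 toolz [ 0. -0. -1.] shift [-0.0005 -0.0041  0.0029] open 0.075
```

Call:
carry_out([
  {"jaw": 0.075,"dx": 0,"dy": -0.003,"dz": 0.003,"yaw": 0},
  {"jaw": 0.02,"dx": 0,"dy": 0,"dz": 0,"yaw": 0},
  {"jaw": 0.02,"dx": 0,"dy": 0,"dz": 0,"yaw": 0},
  {"jaw": 0.02,"dx": 0,"dy": 0,"dz": 0,"yaw": 0},
  {"jaw": 0.02,"dx": 0,"dy": 0,"dz": 0,"yaw": 0},
  {"jaw": 0.02,"dx": 0,"dy": 0,"dz": 0,"yaw": 0},
  {"jaw": 0.02,"dx": 0,"dy": 0,"dz": 0,"yaw": 0},
  {"jaw": 0.02,"dx": 0,"dy": 0,"dz": 0,"yaw": 0},
], grip_force=30)

```text
t: 4.12
tool_pos: [0.4787, -0.0566, 0.0036]
orientation: [-3.117, -0.391, 0.0]
force: [0.6, 0.1, -0.0]
opening: 0.0202
gripper_force: 0.0
```

```bash
python3 go.py 0.478 -0.056 0.09 0.10
```

```text
t 4.12 tcp [ 0.4787 -0.0566  0.0036] head 0.2498 yaw 0.1498 toolz [-1.e-04  0.e+00 -1.e+00] shift [-0.0006 -0.0007 -0.0864] open 0.0202
```

The fingers closed to the commanded 20 mm with no force, so the grasp missed. I'll look before doing anything else.

```bash
python3 - <<'E'
from h import *
m=model("wrist"); im=read_camera("wrist"); s=read_camera("scene"); d=read_camera("side")
o=np.zeros((600,800,3),np.uint8)
o[:300,:400]=cv2.resize(im,(400,300))[:,:,::-1]
A=cv2.resize(s[210:285,300:400],(400,300),interpolation=3)[:,:,::-1];o[:300,400:]=A
B=cv2.resize(d[230:305,295:395],(400,300),interpolation=3)[:,:,::-1];o[300:,:400]=B
cv2.imwrite("pics/m.png",o)
S=model("scene");D=model("side")
E
```

```text
(no output)
```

View pics/m.png

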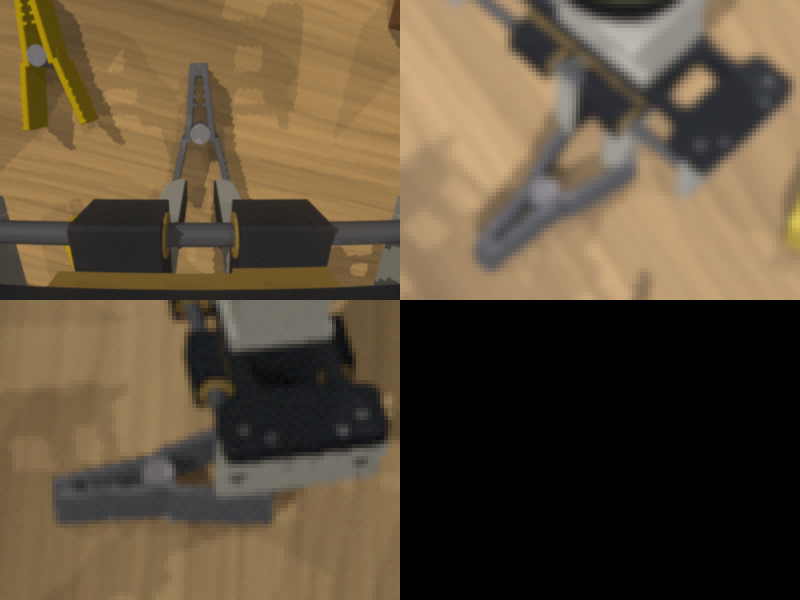

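```bash
python3 - <<'E'
from h import *; from scipy.spatial.transform import Rotation as Ro
s=read_state(); m=model("wrist"); S=model("scene")
R=Ro.from_rotvec(s["orientation"]).as_matrix();t=np.array(s["tool_pos"])
print(s["opening"],s["gripper_force"],s["force"],s["joint_torque"])
for z in (0,-.01,-.019,-.03):
  for y in (.01,.0275,-.01,-.0275):
    p=t+R@[.0075,y,z]; print(z,y,"wrist/1.6",(proj(m,p)/1.6).round(0),"scene crop",((proj(S,p)-[300,210])*4+[400,0]).round(0))
c,sn=np.cos(.25),np.sin(.25)
for x,y,z in [(-.053,.0255,.024),(-.053,-.0255,.024),(-.035,.02,.024),(-.035,-.02,.024),(0,0,.024),(.05,0,.024)]:
  p=np.array([.519+c*x-sn*y,-.045+sn*x+c*y,z]);print("clip",x,y,(proj(m,p)/1.6).round(0),((proj(S,p)-[300,210])*4+[400,0]).round(0))
im=cv2.imread("pics/m.png")[130:260,130:270]
cv2.imwrite("pics/mz.png",cv2.resize(cv2.cvtColor(read_camera("wrist"),cv2.COLOR_RGB2BGR)[190:440,200:440],(768,600),fx=0,fy=0,interpolation=3) if 0 else cv2.resize(read_camera("wrist")[240:400,220:430][:,:,::-1],(788,600),interpolation=3))
E
```

```text
0.0199021566590546 0.0 [-0.14219233  0.65069701 -0.51737759] [-1.62400378e-03 -4.28223681e+01 -4.32499623e+01  4.48228663e-02
 -6.17714901e-02 -9.41483222e-05]
0 0.01 wrist/1.6 [212. 168.] scene crop [572. 157.]
0 0.0275 wrist/1.6 [232. 168.] scene crop [550. 138.]
0 -0.01 wrist/1.6 [190. 168.] scene crop [597. 178.]
0 -0.0275 wrist/1.6 [170. 168.] scene crop [620. 197.]
-0.01 0.01 wrist/1.6 [213. 172.] scene crop [573. 148.]
-0.01 0.0275 wrist/1.6 [234. 172.] scene crop [550. 129.]
-0.01 -0.01 wrist/1.6 [189. 172.] scene crop [598. 170.]
-0.01 -0.0275 wrist/1.6 [168. 172.] scene crop [621. 189.]
-0.019 0.01 wrist/1.6 [213. 176.] scene crop [574. 140.]
-0.019 0.0275 wrist/1.6 [235. 176.] scene crop [551. 121.]
-0.019 -0.01 wrist/1.6 [189. 176.] scene crop [599. 162.]
-0.019 -0.0275 wrist/1.6 [167. 176.] scene crop [622. 181.]
-0.03 0.01 wrist/1.6 [214. 181.] scene crop [575. 131.]
-0.03 0.0275 wrist/1.6 [237. 181.] scene crop [552. 112.]
-0.03 -0.01 wrist/1.6 [188. 181.] scene crop [601. 152.]
-0.03 -0.0275 wrist/1.6 [165. 181.] scene crop [624. 172.]
clip -0.053 0.0255 [168. 198.] [644. 159.]
clip -0.053 -0.0255 [231. 198.] [578. 104.]
clip -0.035 0.02 [174. 177.] [615. 173.]
clip -0.035 -0.02 [224. 177.] [563. 129.]
clip 0 0 [199. 134.] [546. 189.]
clip 0.05 0 [199.  64.] [484. 245.]
```

View pics/mz.png

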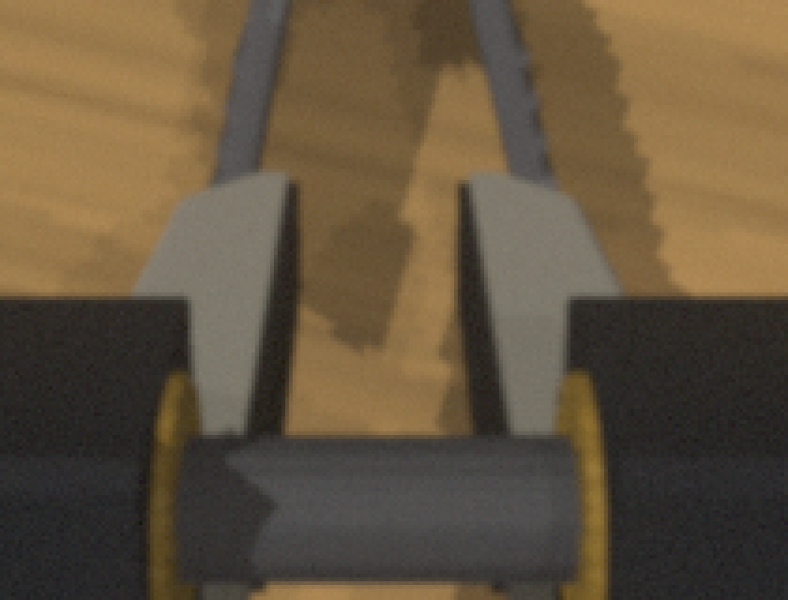

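The fingers' visible tips sit well above the reported TCP: they hover about level with the handle tops, and the clip has not moved. I'll open and feel downward in small steps, watching the force.

Call:
carry_out([
  {"jaw": 0.07,"dx": 0,"dy": 0,"dz": 0,"yaw": 0},
  {"jaw": 0.07,"dx": 0,"dy": 0,"dz": 0,"yaw": 0},
  {"jaw": 0.07,"dx": 0,"dy": 0,"dz": 0,"yaw": 0},
  {"jaw": 0.07,"dx": 0,"dy": 0,"dz": 0.003,"yaw": 0},
  {"jaw": 0.07,"dx": 0,"dy": 0,"dz": 0.002,"yaw": 0},
  {"jaw": 0.07,"dx": 0,"dy": 0,"dz": 0,"yaw": 0},
])

```text
t: 5.08
tool_pos: [0.4784, -0.0566, -0.0017]
orientation: [-3.117, -0.391, 0.001]
force: [0.8, 0.1, 0.2]
opening: 0.0697
gripper_force: 0.0
```

Call:
carry_out([
  {"jaw": 0.07,"dx": 0,"dy": 0,"dz": 0.003,"yaw": 0},
  {"jaw": 0.07,"dx": 0,"dy": 0,"dz": 0.003,"yaw": 0},
  {"jaw": 0.07,"dx": 0,"dy": 0,"dz": 0,"yaw": 0},
])

```text
t: 5.45
tool_pos: [0.4783, -0.0566, -0.0078]
orientation: [-3.117, -0.391, 0.001]
force: [-0.4, -0.4, 0.6]
opening: 0.0699
gripper_force: 0.0
```

Call:
carry_out([
  {"jaw": 0.07,"dx": 0,"dy": 0,"dz": 0.003,"yaw": 0},
  {"jaw": 0.07,"dx": 0,"dy": 0,"dz": 0.002,"yaw": 0},
  {"jaw": 0.07,"dx": 0,"dy": 0,"dz": 0,"yaw": 0},
])

```text
t: 5.82
tool_pos: [0.4785, -0.0566, -0.0126]
orientation: [-3.117, -0.391, 0.001]
force: [0.3, -0.1, -0.3]
opening: 0.0704
gripper_force: 0.0
```

Call:
carry_out([
  {"jaw": 0.07,"dx": 0,"dy": 0,"dz": 0.002,"yaw": 0},
  {"jaw": 0.07,"dx": 0,"dy": 0,"dz": 0.002,"yaw": 0},
  {"jaw": 0.07,"dx": 0,"dy": 0,"dz": 0,"yaw": 0},
])

```text
t: 6.2
tool_pos: [0.4785, -0.0566, -0.0166]
orientation: [-3.117, -0.391, 0.001]
force: [-0.6, -0.3, -0.1]
opening: 0.0699
gripper_force: 0.0
```

Call:
carry_out([
  {"jaw": 0.07,"dx": 0,"dy": 0,"dz": 0.002,"yaw": 0},
  {"jaw": 0.07,"dx": 0,"dy": 0,"dz": 0.001,"yaw": 0},
  {"jaw": 0.07,"dx": 0,"dy": 0,"dz": 0,"yaw": 0},
])

```text
t: 6.58
tool_pos: [0.4786, -0.0566, -0.0195]
orientation: [-3.117, -0.391, 0.0]
force: [-0.8, 0.1, -0.3]
opening: 0.0701
gripper_force: 0.0
```

```bash
python3 - <<'E'
from h import *
im=read_camera("wrist"); s=read_camera("scene")
o=np.zeros((450,800,3),np.uint8)
o[:,:400]=cv2.resize(im[200:425,220:420],(400,450),interpolation=3)[:,:,::-1]
o[:400,400:]=cv2.resize(s[210:285,300:375],(400,400),interpolation=3)[:,:,::-1]
cv2.imwrite("pics/n.png",o); print(read_state()["force"])
E
```

```text
[ 0.95142974  0.21638718 -1.08717448]
```

View pics/n.png

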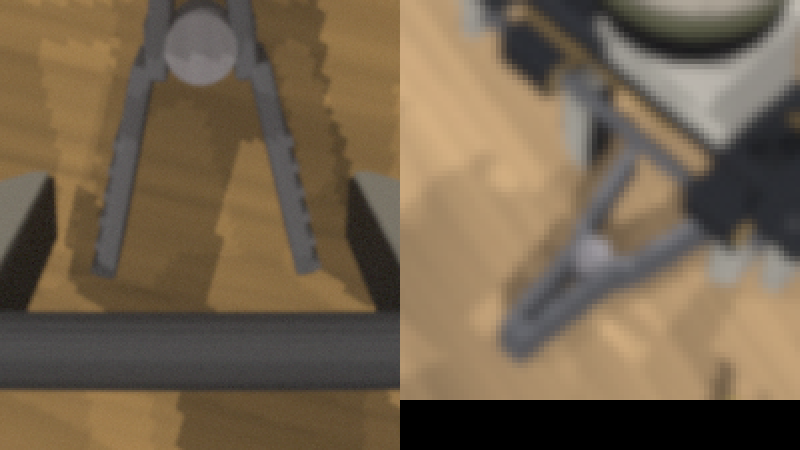

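The fingers now straddle the handles (handle ends at about crop (105,270) and (308,268)), with no contact yet. I'll go a little lower, then close.

Call:
carry_out([
  {"jaw": 0.07,"dx": 0,"dy": 0,"dz": 0.002,"yaw": 0},
  {"jaw": 0.07,"dx": 0,"dy": 0,"dz": 0,"yaw": 0},
])

```text
t: 6.92
tool_pos: [0.4785, -0.0566, -0.0216]
orientation: [-3.117, -0.391, 0.0]
force: [-0.1, 0.8, 0.0]
opening: 0.0698
gripper_force: 0.0
```

Call:
carry_out([
  {"jaw": 0.015,"dx": 0,"dy": 0,"dz": 0,"yaw": 0},
  {"jaw": 0.015,"dx": 0,"dy": 0,"dz": 0,"yaw": 0},
  {"jaw": 0.015,"dx": 0,"dy": 0,"dz": 0,"yaw": 0},
  {"jaw": 0.015,"dx": 0,"dy": 0,"dz": 0,"yaw": 0},
  {"jaw": 0.015,"dx": 0,"dy": 0,"dz": 0,"yaw": 0},
  {"jaw": 0.015,"dx": 0,"dy": 0,"dz": 0,"yaw": 0},
], grip_force=30)

```text
t: 7.68
tool_pos: [0.4788, -0.0566, -0.0213]
orientation: [3.117, 0.391, 0.0]
force: [-0.1, 0.4, 0.6]
opening: 0.0266
gripper_force: 29.9
```

Held with the handles at the open stop (26.6 mm, 30 N). Now lift.

Call:
carry_out([
  {"jaw": 0.015,"dx": 0,"dy": 0,"dz": -0.01,"yaw": 0},
  {"jaw": 0.015,"dx": 0,"dy": 0,"dz": -0.015,"yaw": 0},
  {"jaw": 0.015,"dx": 0,"dy": 0,"dz": -0.015,"yaw": 0},
  {"jaw": 0.015,"dx": 0,"dy": 0,"dz": -0.015,"yaw": 0},
  {"jaw": 0.015,"dx": 0,"dy": 0,"dz": -0.015,"yaw": 0},
  {"jaw": 0.015,"dx": 0,"dy": 0,"dz": -0.005,"yaw": 0.149},
  {"jaw": 0.015,"dx": 0,"dy": 0,"dz": 0,"yaw": 0},
  {"jaw": 0.015,"dx": 0,"dy": 0,"dz": 0,"yaw": 0},
])

```text
t: 8.68
tool_pos: [0.4785, -0.0566, 0.0536]
orientation: [-3.137, -0.163, 0.0]
force: [-1.7, 0.4, -0.8]
opening: 0.0263
gripper_force: 29.9
```

```bash
python3 go.py 0.502 -0.2103 0.0535 0.10
```

```text
t 8.68 tcp [ 0.4785 -0.0566  0.0536] head 0.1039 yaw 0.0039 toolz [-3.e-04  1.e-04 -1.e+00] shift [8.000e-03 1.553e-01 1.000e-04] open 0.0263
```

Call:
carry_out([
  {"jaw": 0.015,"dx": 0.001,"dy": 0.015,"dz": 0,"yaw": 0.004},
  {"jaw": 0.015,"dx": 0.001,"dy": 0.028,"dz": 0,"yaw": 0},
  {"jaw": 0.015,"dx": 0.001,"dy": 0.028,"dz": 0,"yaw": 0},
  {"jaw": 0.015,"dx": 0.001,"dy": 0.028,"dz": 0,"yaw": 0},
  {"jaw": 0.015,"dx": 0.001,"dy": 0.028,"dz": 0,"yaw": 0},
  {"jaw": 0.015,"dx": 0.001,"dy": 0.018,"dz": 0,"yaw": 0},
  {"jaw": 0.015,"dx": 0.002,"dy": 0.01,"dz": 0,"yaw": 0},
  {"jaw": 0.015,"dx": 0,"dy": 0,"dz": 0,"yaw": 0},
])

```text
t: 9.68
tool_pos: [0.5018, -0.2104, 0.0535]
orientation: [-3.138, -0.151, 0.0]
force: [-0.2, 0.9, -1.5]
opening: 0.0262
gripper_force: 29.9
```

```bash
python3 go.py 0.542 -0.2063 0.0535 0.10; python3 - <<'E'
from h import *
m=model("wrist");S=model("scene")
im=read_camera("wrist"); s=read_camera("scene")
o=np.zeros((480,800,3),np.uint8)
o[:,:400]=cv2.resize(im[0:300,195:445],(400,480),interpolation=3)[:,:,::-1]
o[:400,400:]=cv2.resize(s[180:280,215:315],(400,400),interpolation=3)[:,:,::-1]
cv2.imwrite("pics/p.png",o)
a=np.array([np.cos(.1),np.sin(.1)]);g=np.array(read_state()["tool_pos"])[:2]
n=np.array([-a[1],a[0]])
def f(p): return ((proj(m,p)-[195,0])*1.6).round(0),((proj(S,p)-[215,180])*4+[400,0]).round(0)
print("edge top",f([.6175,-.198,.125]),"edge bot",f([.6175,-.198,.01]))
for y in(.012,-.012): print("tip",f([*(g+.091*a+y*n),.099]))
print("pivot",f([*(g+.042*a),.099]))
E
```

```text
t 9.68 tcp [ 0.5018 -0.2104  0.0535] head 0.0964 yaw -0.0036 toolz [-2.e-04  2.e-04 -1.e+00] shift [ 0.0404 -0.0001 -0.    ] open 0.0262
edge top (array([198.,  -6.]), array([588.,  85.])) edge bot (array([199., 113.]), array([604., 197.]))
tip (array([147., 156.]), array([643., 104.]))
tip (array([249., 156.]), array([619.,  76.]))
pivot (array([199., 360.]), array([703.,  47.]))
```

View pics/p.png

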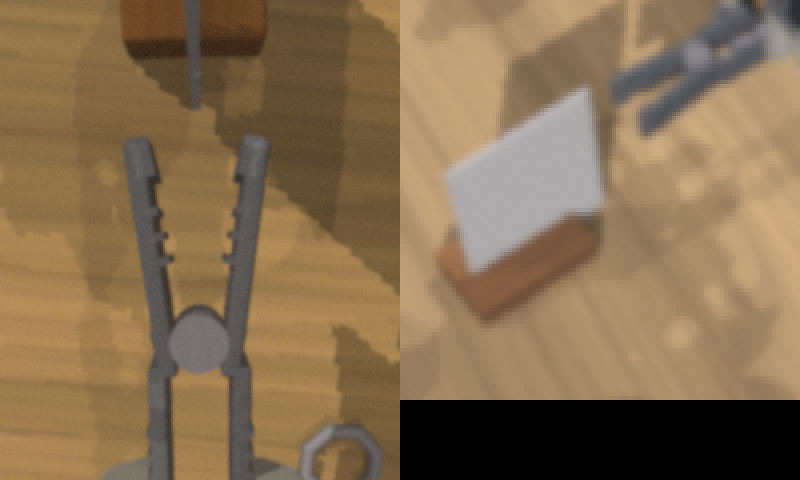

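The picture shows the open mouth (inner tips at crop (158,180) and (237,180)) centred just right of the card's edge at (195,108), with the tips about 20 mm short. I'll trim 1 mm sideways and advance slowly.

Call:
carry_out([
  {"jaw": 0.015,"dx": 0.005,"dy": -0.001,"dz": 0,"yaw": 0},
  {"jaw": 0.015,"dx": 0.006,"dy": 0,"dz": 0,"yaw": 0},
  {"jaw": 0.015,"dx": 0.006,"dy": 0,"dz": 0,"yaw": 0},
  {"jaw": 0.015,"dx": 0.006,"dy": 0,"dz": 0,"yaw": 0},
  {"jaw": 0.015,"dx": 0.006,"dy": 0,"dz": 0,"yaw": 0},
  {"jaw": 0.015,"dx": 0.006,"dy": 0,"dz": 0,"yaw": 0},
  {"jaw": 0.015,"dx": 0.003,"dy": 0,"dz": 0,"yaw": 0},
  {"jaw": 0.015,"dx": 0,"dy": 0,"dz": 0,"yaw": 0},
])

```text
t: 10.78
tool_pos: [0.5396, -0.2054, 0.0536]
orientation: [-3.138, -0.152, 0.0]
force: [0.4, -0.3, -1.6]
opening: 0.0265
gripper_force: 29.9
```

```bash
python3 go.py 0.542 -0.2063 0.0535 0.10; python3 - <<'E'
from h import *
im=read_camera("wrist"); s=read_camera("scene")
o=np.zeros((480,800,3),np.uint8)
o[:,:400]=cv2.resize(im[0:300,195:445],(400,480),interpolation=3)[:,:,::-1]
o[:400,400:]=cv2.resize(s[180:280,215:315],(400,400),interpolation=3)[:,:,::-1]
cv2.imwrite("pics/q.png",o)
E
```

```text
t 10.78 tcp [ 0.5396 -0.2054  0.0536] head 0.0969 yaw -0.0031 toolz [-1.e-04  0.e+00 -1.e+00] shift [0.0023 0.0011 0.0001] open 0.0265
```

I've used all ten views, so I'll check the fit numerically with a grey mask.

```bash
python3 - <<'E'
from h import *
im=read_camera("wrist"); h=cv2.cvtColor(im,cv2.COLOR_RGB2HSV)
g=(h[:,:,1]<75)
for r in range(0,230,10):
    c=np.flatnonzero(np.diff(np.r_[0,g[r,240:420],0].astype(int)))+240
    print(r,[(int(a),int(b)) for a,b in zip(c[::2],c[1::2]) if b-a>2])
m=model("wrist")
for z in(.01,.085,.125):print(z,proj(m,[.6175,-.198,z]).round(0))
E
```

```text
0 [(311, 322)]
10 [(311, 323)]
20 [(311, 323)]
30 [(312, 323)]
40 [(312, 324)]
50 [(312, 324)]
60 [(312, 324)]
70 [(313, 324)]
80 [(313, 324)]
90 [(272, 289), (313, 325), (347, 364)]
100 [(273, 293), (313, 325), (344, 362)]
110 [(275, 295), (313, 325), (342, 361)]
120 [(276, 291), (314, 326), (345, 360)]
130 [(278, 294), (316, 323), (342, 358)]
140 [(279, 294), (343, 357)]
150 [(281, 297), (341, 355)]
160 [(283, 303), (335, 354)]
170 [(284, 299), (339, 353)]
180 [(286, 300), (337, 352)]
190 [(288, 301), (337, 350)]
200 [(289, 349)]
210 [(289, 348)]
220 [(292, 347)]
0.01 [322. 137.]
0.085 [322. 133.]
0.125 [323. 129.]
```

The card spans columns 313–325, centred between the jaws (295 and 342), with its edge at row 130 and the tips at row 87, about 16 mm past. I'll add 5 mm for margin.

Call:
carry_out([
  {"jaw": 0.015,"dx": 0.003,"dy": 0,"dz": 0,"yaw": 0},
  {"jaw": 0.015,"dx": 0.002,"dy": 0,"dz": 0,"yaw": 0},
  {"jaw": 0.015,"dx": 0,"dy": 0,"dz": 0,"yaw": 0},
  {"jaw": 0.015,"dx": 0,"dy": 0,"dz": 0,"yaw": 0},
  {"jaw": 0.015,"dx": 0,"dy": 0,"dz": 0,"yaw": 0},
  {"jaw": 0.015,"dx": 0,"dy": 0,"dz": 0,"yaw": 0},
])

```text
t: 11.68
tool_pos: [0.5444, -0.205, 0.0536]
orientation: [-3.138, -0.152, 0.0]
force: [-0.8, 0.3, -0.4]
opening: 0.0265
gripper_force: 29.9
```

```bash
python3 - <<'E'
from h import *
im=read_camera("wrist"); h=cv2.cvtColor(im,cv2.COLOR_RGB2HSV)
g=(h[:,:,1]<75)
for r in range(80,200,10):
    c=np.flatnonzero(np.diff(np.r_[0,g[r,240:420],0].astype(int)))+240
    print(r,[(int(a),int(b)) for a,b in zip(c[::2],c[1::2]) if b-a>2])
s=read_state();print(s["force"],s["opening"],s["gripper_force"],s["t"])
print(close_job())
E
```

```text
80 [(313, 324)]
90 [(272, 289), (313, 324), (346, 364)]
100 [(273, 292), (313, 324), (344, 362)]
110 [(275, 295), (312, 325), (342, 361)]
120 [(276, 292), (313, 325), (344, 360)]
130 [(278, 294), (313, 325), (342, 358)]
140 [(279, 295), (314, 325), (342, 357)]
150 [(281, 297), (341, 355)]
160 [(282, 303), (335, 354)]
170 [(284, 299), (339, 353)]
180 [(286, 300), (338, 352)]
190 [(288, 302), (337, 350)]
[-0.5998532   1.05836035 -0.16666353] 0.026245352166925945 29.894628524780273 11.725
the job is handed in; nothing more can be done
None
```

I handed in the job at 11.7 s with the grey clip held squeezed open in the air around the tall card's near edge. By the camera, the jaw tips are about 20 mm past the edge, the card is centred between them with no visible contact, and nothing else was touched; no verdict came back.

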